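Tip the refill carton down and close the organiser

ROBOT

A 7-joint arm with a two-finger parallel gripper is mounted at the origin on the work surface. World frame = base frame: x ahead of the robot, y to its left, z up, the work surface at z = 0. Lengths are in m, angles in rad, forces in N, time in s.
With the tool pointing down it reaches from about 0.35 to 0.9 m from the base axis. Payload 7.2 kg.
Tool frame: the origin (TCP) lies midway between the tips of the shut fingers; the grasp point (between the pads) lies 19 mm behind it; x points along the fingers, y is the direction in which the jaws open and shut, and the axes are right-handed (so a half turn about x gives the same grasp; the last joint's range is limited). The gripper opens to 88 mm and grips with 3 to 60 N. Pads are 20 mm wide; open, the fingers measure 115 mm over their backs; the gripper's body (75 mm by 178 mm) begins 61 mm behind the grasp point.
Start: joints at [1.134, 0.411, -0.013, 1.596, 0.006, 1.134, -0.082], TCP at [0.225, -0.583, 0.223] pointing down, gripper open.
Joint ranges: [-2.95, 2.95], [-0.29, 1.99], [-1.47, 1.44], [0.14, 2.54], [-1.03, 4.17], [0.13, 1.85], [-2.86, 2.86]. Speed limits (rad/s): [2.39, 2.39, 3.01, 3.01, 3.14, 3.14, 3.14].

INTERFACE

Orientations are given as [roll, pitch, yaw] about the fixed x, y, z axes, in that order (R = Rz(yaw) Ry(pitch) Rx(roll)).
In Python, from bench import manip gives the robot as it stands.
- The arm moves only by the shell command python3 -m crank 'ROWS' [FORCE]. ROWS is a JSON object of lists of equal length, an entry for each row: "claw": the closure, from 0 (fully open) to 1 (shut); "delta_pos": the shift along the tool's x, y, z in cm, a list of three; "roll": the turn about the tool's x in degrees. A call has 1 to 8 rows; each row is the pose to reach, as a shift and turn from the pose commanded when the call began, along the tool's axes at that moment; what a row does not reach only later rows make up. A row lasts 1/8 s, in which the tool goes at most 62.5 mm and 10.7 degrees, less where a joint would pass 70% of its speed; a pose out of reach is approached as far as the arm can. A call with a gripper value outside its range is refused whole. The fingers move at their own pace and stop on an object; FORCE is the grip in N (left out, the last holds). Time passes only in rows, so rows that repeat a pose let the fingers close. It gives the time, the measured TCP pose, the force and the opening at its end, in the units of the state.
- manip.read_state(): the state, without advancing time (a new reading comes with each control period).
- manip.read_camera(name): name is "scene" or "side" or "wrist"; returns the picture (480x640x3 uint8, red, green, blue); there is no depth.
- manip.camera_params(name): a dict with "camera_matrix" (3x3 intrinsics, pixels), "world_to_cam" (4x4, takes a point from world to camera coordinates); the wrist camera has in their place "tool_from_camera" (4x4, takes a point from camera to tool coordinates, whose origin is the TCP and whose axes are the tool frame's). Camera axes: x right, y down, z forward; pixel columns grow to the right and rows downward; lengths in m; the calibration is good to about 2 mm. A picture is of the moment at which its call begins: read the wrist's pose just before it. camera_params takes no time and is no camera call.
- manip.job_done(): hands the job in, once; it reports no verdict.
The state is a dict: "time": time; "joint_pos": joint angles; "dq": joint speeds; "effort": joint torques, N m; "ee_pos": TCP position; "tcp_rot": TCP orientation; "contact_force": force on the tool from outside, world axes, zero at the start; "moment": the same for the moment, N m; "width": opening from 0.0 (shut) to 1.0 (fully open).
Only numpy, scipy, OpenCV 4.12 (cv2) and the standard library are available. Lean on these libraries where they do the work, as an engineer would, in place of code of your own. Each camera call takes 0.05 s, during which the arm holds its last target.

TASK

With the fingertips only, push near the top of the standing teal refill carton so that it topples over and lies flat on a broad face wholly inside the blue outline on the organiser's floor, then push the clear door by its black ridge until it is fully shut over the carton. Do not pick up the carton or anything else, leave the bowl, the barrel and the cone tip where they are, and finish with the hand clear.

Things in the scene. Friction and masses are not known exactly. Their poses are not given: they have to be found in the camera images.
- organiser: Fixed acrylic organiser, 210 (x) x 248 (y) x 42 mm, 4 mm white floor, 5 mm clear walls; rails along its x = +-103 mm ends rise to 52 mm. Origin: centre of underside, at table height; z up. A clear divider at y = 0 parts an open bay (+y side, inside 200 x 116 mm, centred at y = +61 mm) from a parts lane (-y side, two frosted sleeves fixed in it) under the parked clear door.
- zone (a point): Centre of the blue outlined rectangle on the bay's floor (outer size 152 mm along x, 96 mm along y), at floor height, 4 mm over the table; axes as the organiser's.
- carton: Loose teal carton, white band near the top, orange patch on its upper end; 28 (x) x 44 (y) x 100 mm tall, about 0.12 kg, standing at the outline's -x end, partly outside it. Origin: centre of underside; z to its upper end. Broad faces look along its +x and -x; its +x is within 0.12 rad of the organiser's +x, where there is room to fall. Falls by itself past 0.27 rad of tilt; lying flat it passes under the door.
- carton_mid (a point): The centre of the carton, 50 mm over its underside.
- carton_foot_l (a point): a corner of the carton, halfway through its 28 mm thickness: lower end, +y side.
- carton_foot_r (a point): a corner of the carton, halfway through its 28 mm thickness: lower end, -y side.
- carton_top_l (a point): a corner of the carton, halfway through its 28 mm thickness: upper end, +y side.
- carton_top_r (a point): a corner of the carton, halfway through its 28 mm thickness: upper end, -y side.
- door (a joint): Travel of the clear door towards the organiser's +y, m: 0 parked over the parts lane, 0.122 fully shut over the bay (end stop). Starts between 0 and 0.012. Slides with about 1 N of friction and stays where it is left.
- ridge (a point): Centre of the top of the door's black push ridge, 66 mm over the table; axes as the organiser's. The ridge is 70 (x) x 10 (y) x 18 mm high and stands in the middle of the clear door plate (200 x 120 x 4 mm, with aluminium edges; its top face 48 mm over the table), and moves with the door.
- bowl: Loose white melamine bowl, rim diameter 120 mm, 50 mm high, beside the organiser's +y wall. Origin: centre of its underside.
- barrel: Loose graphite-black six-sided pencil barrel lying on the table at the organiser's -x side, 110 mm long (plus a 12 mm steel stub) along its x, 12 mm thick. Origin: under its middle.
- tip: Loose rose-gold cone tip standing point up on the table at the organiser's -x side, diameter 14 mm, 26 mm tall. Origin: centre of its underside.
There are look-alikes about, which are no part of the job. What is meant by the bowl is not orange or pink, and is the larger of those in its own colour.

How it is judged:
By the outcome, as a careful person would: the job done as asked, in the order asked, and still so for the second after the job is handed in, with the robot touching nothing.
It also fails if it takes over 37 s, if anything falls off the work surface, if the arm or the gripper's body presses on something with over 40 N, if the wrist force passes 120 N, or if a joint passes its speed limit or range.

## Working session

There is one attempt and no reset: what is moved stays moved. The work goes in short steps, Python scripts to look and compute and a shell command to move; the robot and the scene stay as the last step left them, time stands still between calls to the robot, and variables do not carry over. Pictures are saved under pics/ and viewed, and the job is handed in when it is done.

```bash
mkdir -p pics; ls
cat > h.py <<'E'
from bench import manip
import numpy as np, cv2
def snap(n,f):
    im=manip.read_camera(n); cv2.imwrite('pics/'+f,im[:,:,::-1]); return im
E
python3 - <<'E'
from h import *
s=manip.read_state(); print(s)
for n in('scene','side'): snap(n,n+'1.png'); print(n,manip.camera_params(n))
print(manip.camera_params('wrist'))
E
```

```text
pics
{'time': 0.0, 'joint_pos': array([ 1.13380066,  0.41187584, -0.01271472,  1.59703695,  0.00561927,
        1.13428853, -0.08219345]), 'dq': array([-0.00063274,  0.00030954, -0.00099767,  0.0008658 ,  0.00017648,
       -0.00125788, -0.00021834]), 'effort': array([-9.61976798e-05, -5.87948477e+01,  6.41513262e-01, -2.91069353e+01,
       -5.39339706e-02,  1.84076739e-02,  1.27708731e-04]), 'ee_pos': array([ 0.22508397, -0.58252677,  0.22182696]), 'tcp_rot': array([-1.48944853,  1.56922338,  2.02098158]), 'contact_force': array([0.0752322 , 0.28089066, 0.13136279]), 'moment': array([ 0.02651938, -0.07280433, -0.00821546]), 'width': 0.9985584675042827}
scene {'camera_matrix': array([[473.29490197,   0.        , 312.53410547],
       [  0.        , 473.29490197, 236.13608995],
       [  0.        ,   0.        ,   1.        ]]), 'world_to_cam': array([[-0.52748304,  0.84955532, -0.00417163,  0.26711253],
       [ 0.74130153,  0.45785924, -0.49075142, -0.45163434],
       [-0.41501046, -0.26195549, -0.87128964,  1.05268281],
       [ 0.        ,  0.        ,  0.        ,  1.        ]
[... 278 characters left out ...]
, -0.61448396, -0.72902787,  0.29874143],
       [ 0.31877091,  0.65564478, -0.68448158,  0.498512  ],
       [ 0.        ,  0.        ,  0.        ,  1.        ]])}
{'camera_matrix': array([[367.12465362,   0.        , 323.34545151],
       [  0.        , 367.12465362, 236.41725639],
       [  0.        ,   0.        ,   1.        ]]), 'tool_from_camera': array([[-8.65613575e-05, -2.74127251e-01,  9.61693424e-01,
        -1.61697114e-01],
       [ 9.99999853e-01, -5.38268326e-04, -6.34221576e-05,
        -4.76946256e-04],
       [ 5.35034852e-04,  9.61693278e-01,  2.74127258e-01,
        -7.55299440e-02],
       [ 0.00000000e+00,  0.00000000e+00,  0.00000000e+00,
         1.00000000e+00]])}
```

View pics/scene1.png

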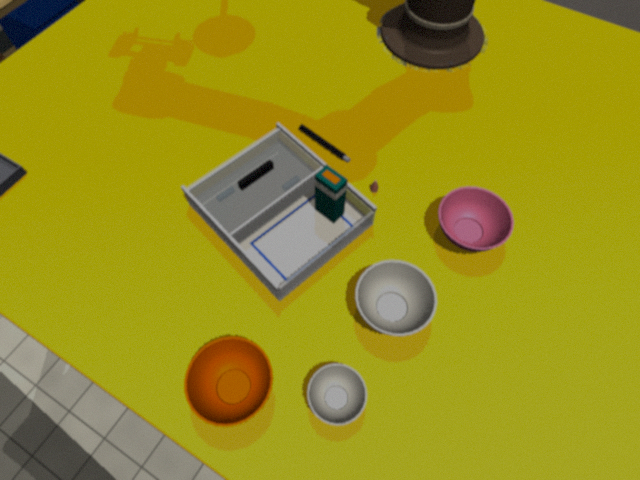

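View pics/side1.png

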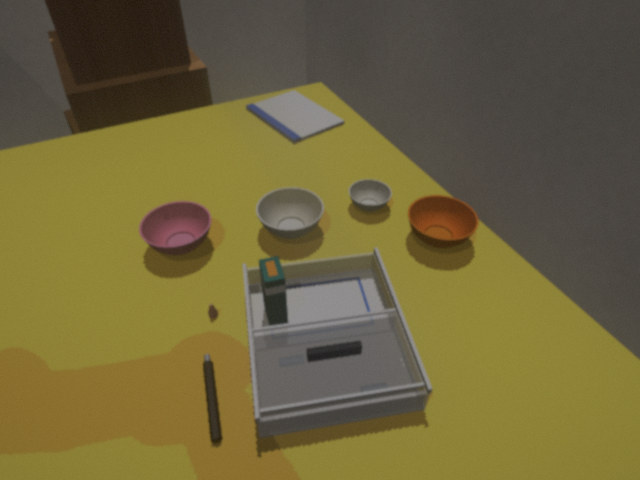

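The scene view shows the organiser centred near (280,208), the teal carton at (331,193), ridge (256,174), larger white bowl (396,298), barrel (325,142) and tip (374,185). The only teal object is the carton. The look-alikes are the small white bowl (337,393), the pink bowl (475,218) and the orange bowl (229,380).

Run:
```python
import cv2
a=cv2.imread('pics/scene1.png')[115:305,175:390]; b=cv2.imread('pics/side1.png')[240:430,200:435]
cv2.imwrite('pics/c1.png',cv2.resize(a,None,fx=3,fy=3,interpolation=cv2.INTER_CUBIC))
cv2.imwrite('pics/c2.png',cv2.resize(b,None,fx=3,fy=3,interpolation=cv2.INTER_CUBIC))
```

```text
(no output)
```

View pics/c1.png

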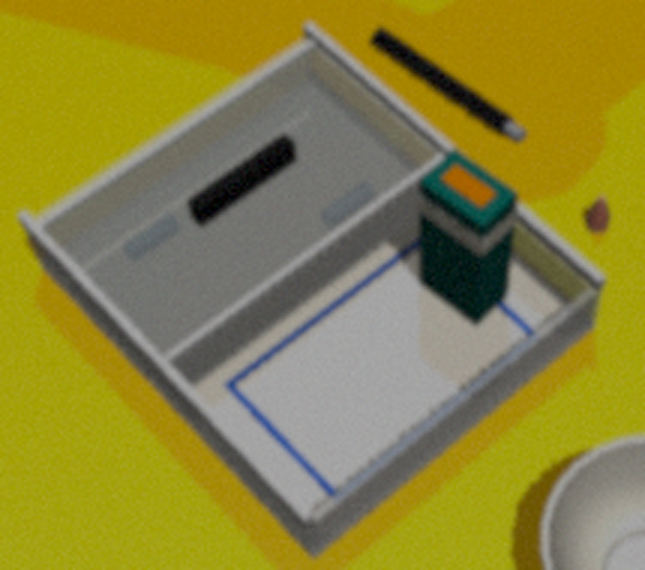

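View pics/c2.png

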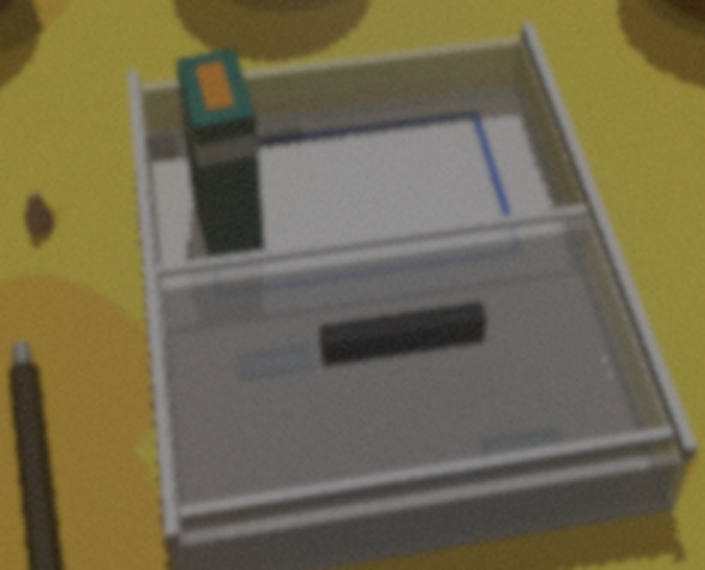

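```bash
cat >> h.py <<'E'
P={n:manip.camera_params(n) for n in('scene','side')}
def ray(n,uv,z):
    K=P[n]['camera_matrix'];T=P[n]['world_to_cam'];R=T[:3,:3];c=-R.T@T[:3,3]
    d=R.T@np.linalg.solve(K,[uv[0],uv[1],1]); return c+d*(z-c[2])/d[2]
def proj(n,p):
    K=P[n]['camera_matrix'];T=P[n]['world_to_cam'];q=K@(T[:3,:3]@np.array(p)+T[:3,3]);return q[:2]/q[2]
E
python3 - <<'E'
from h import *
np.set_printoptions(precision=4,suppress=True)
C={'scene':lambda x,y:(x/3+175-.33,y/3+115-.33),'side':lambda x,y:(x/3+200-.33,y/3+240-.33)}
for n in C:
    im=cv2.imread(f'pics/{n}1.png');hsv=cv2.cvtColor(im,cv2.COLOR_BGR2HSV)
    x0,y0=(310,160) if n=='scene' else (258,255)
    m=cv2.inRange(hsv,(5,120,80),(20,255,255))[y0:y0+30,x0:x0+40] if n=='scene' else cv2.inRange(hsv,(5,120,80),(20,255,255))[y0:y0+25,x0:x0+25]
    M=cv2.moments(m,True);uv=(M['m10']/M['m00']+x0,M['m01']/M['m00']+y0);print(n,'orange',M['m00'],uv,ray(n,uv,.104))
s={'scene':{'top':[(455,150),(518,197),(487,230),(420,185)],'rail':[(28,215),(310,27),(602,282)],'blue':[(232,384),(333,492),(531,333),(420,243)],'ridge':[(190,202),(285,137),(295,147),(200,212)]},
'side':{'top':[(178,60),(236,50),(255,118),(195,127)],'rail':[(134,74),(528,27),(690,450),(172,535)],'blue':[(476,115),(513,245)],'ridge':[(320,325),(483,304),(485,312),(322,337)]}}
z={'top':.104,'rail':.052,'blue':.004,'ridge':.066}
for n in s:
  for k in s[n]:
    p=np.array([ray(n,C[n](*q),z[k])[:2] for q in s[n][k]]);print(n,k,p.mean(0));print(p, [round(float(np.linalg.norm(p[i]-p[i-1])),4) for i in range(len(p))],'yaw',[round(float(np.arctan2(*(p[i]-p[i-1])[::-1])),3) for i in range(len(p))])
E
```

```text
scene orange 124.0 (330.8790322580645, 176.5241935483871) [0.5255 0.0458 0.104 ]
side orange 127.0 (271.1653543307087, 267.9133858267717) [0.5226 0.0454 0.104 ]
scene top [0.5277 0.0478]
[[0.5094 0.0279]
 [0.5184 0.071 ]
 [0.5445 0.0679]
 [0.5383 0.0242]] [0.0291, 0.044, 0.0262, 0.0441] yaw [3.014, 1.366, -0.12, -1.711]
scene rail [ 0.5288 -0.0544]
[[ 0.6371 -0.1704]
 [ 0.4403 -0.1142]
 [ 0.5089  0.1212]] [0.3185, 0.2047, 0.2452] yaw [-1.157, 2.864, 1.287]
scene blue [0.5898 0.0302]
[[ 0.6463 -0.0319]
 [ 0.6715  0.052 ]
 [ 0.5303  0.0932]
 [ 0.511   0.0073]] [0.1409, 0.0876, 0.1471, 0.088] yaw [-0.283, 1.279, 2.858, -1.792]
scene ridge [ 0.5592 -0.0776]
[[ 0.5899 -0.0914]
 [ 0.5258 -0.0725]
 [ 0.5286 -0.0638]
 [ 0.5924 -0.0828]] [0.0089, 0.0669, 0.0092, 0.0666] yaw [-1.858, 2.856, 1.251, -0.29]
side top [0.5224 0.0433]
[[0.5134 0.0673]
 [0.5398 0.0615]
 [0.531  0.0189]
 [0.5054 0.0256]] [0.0425, 0.027, 0.0436, 0.0265] yaw [1.381, -0.214, -1.774, 2.886]
side rail [ 0.5683 -0.0294]
[[ 0.5041  0.1175]
 [ 0.7011  0.0589]
 [ 0.6326 -0.1757]
 [ 0.4353 -0.1181]] [0.2454, 0.2055, 0.2443, 0.2055] yaw [1.287, -0.289, -1.855, 2.857]
side blue [0.6567 0.012 ]
[[ 0.67    0.0534]
 [ 0.6434 -0.0294]] [0.087, 0.087] yaw [1.259, -1.882]
side ridge [ 0.5539 -0.0798]
[[ 0.5216 -0.067 ]
 [ 0.5877 -0.0879]
 [ 0.5864 -0.0917]
 [ 0.5199 -0.0726]] [0.0059, 0.0693, 0.004, 0.0693] yaw [1.272, -0.306, -1.887, 2.863]
```

```bash
cat >> h.py <<'E'
from scipy.spatial.transform import Rotation as Ro
np.set_printoptions(precision=4,suppress=True)
O=np.array([.5705,-.028]);Y=-.284
ux=np.array([np.cos(Y),np.sin(Y)]);uy=np.array([-ux[1],ux[0]])
def org(p): d=np.array(p)[:2]-O; return np.array([d@ux,d@uy])
def wor(x,y,z): return np.r_[O+x*ux+y*uy,z]
def tool(s=None):
    s=s or manip.read_state(); return np.array(s['ee_pos']),Ro.from_euler('xyz',s['tcp_rot']).as_matrix()
def delta(target,s=None):
    p,R=tool(s); return R.T@(np.array(target)-p)*100
E
python3 - <<'E'
from h import *
p,R=tool();print(R)
for k in(1,2): print('axis',k,'yaw',np.degrees(np.arctan2(R[1,k],R[0,k])))
cy=-.19; n=np.array([np.cos(cy),np.sin(cy)]); c=np.array([.524,.0456])
print(org(c))
for back in(.075,.055,-.0):
  for z in(.2,.085): t=np.r_[c-n*back,z];print(back,z,t,org(t),delta(t))
E
```

```text
[[-0.0006  0.3605 -0.9327]
 [ 0.0013 -0.9327 -0.3605]
 [-1.     -0.0014  0.0001]]
axis 1 yaw -68.86679632287385
axis 2 yaw -158.8667906156711
[-0.0653  0.0576]
0.075 0.2 [0.4503 0.0598 0.2   ] [-0.1399  0.0506] [  2.261  -51.7891 -44.165 ]
0.075 0.085 [0.4503 0.0598 0.085 ] [-0.1399  0.0506] [ 13.761  -51.7725 -44.1658]
0.055 0.2 [0.47  0.056 0.2  ] [-0.12    0.0525] [  2.2594 -50.7287 -45.8608]
0.055 0.085 [0.47  0.056 0.085] [-0.12    0.0525] [ 13.7594 -50.7121 -45.8616]
-0.0 0.2 [0.524  0.0456 0.2   ] [-0.0653  0.0576] [  2.2549 -47.8125 -50.524 ]
-0.0 0.085 [0.524  0.0456 0.085 ] [-0.0653  0.0576] [ 13.7549 -47.796  -50.5248]
```

```bash
python3 -m crank '{"claw":[1,1,1,1,1,1,1,1],"delta_pos":[[0.2,-4.5,-3.8],[0.4,-9,-7.6],[0.6,-13.5,-11.4],[0.8,-18,-15.2],[1,-22.5,-19],[1.2,-27,-22.8],[1.4,-31.5,-26.6],[1.6,-36,-30.4]],"roll":[4,8,12,16,20,24,28,32]}'
python3 - <<'E'
from h import *
cy=-.19; n=np.array([np.cos(cy),np.sin(cy)]); c=np.array([.524,.0456])
p,R=tool();print(p,org(p),[np.degrees(np.arctan2(R[1,k],R[0,k])) for k in(1,2)])
for z in(.2,.088): print(delta(np.r_[c-n*.065,z]))
E
```

```text
time: 1.1
ee_pos: [0.3793, -0.1358, 0.2067]
tcp_rot: [2.549, 1.57, -0.785]
contact_force: [0.6, -0.3, -0.0]
width: 0.132
[ 0.3793 -0.1358  0.2067] [-0.1534 -0.1571] [np.float64(-101.01037575665218), np.float64(168.9896324799001)]
[  0.663  -20.5551  -4.2414]
[ 11.863  -20.5586  -4.2362]
```

```bash
python3 -m crank '{"claw":[1,1,1,1,1,1],"delta_pos":[[0.1,-5,-1],[0.2,-10,-2],[0.3,-15,-3],[0.5,-20.5,-4.2],[0.5,-20.5,-4.2],[0.5,-20.5,-4.2]],"roll":[0,0,0,0,0,0]}'
python3 - <<'E'
from h import *
cy=-.19; n=np.array([np.cos(cy),np.sin(cy)]); c=np.array([.524,.0456])
p,R=tool();print(p,org(p),[np.degrees(np.arctan2(R[1,k],R[0,k])) for k in(1,2)])
for z in(.2,.088): print(delta(np.r_[c-n*.065,z]))
snap('wrist','w1.png');snap('side','side2.png')
E
```

```text
time: 1.85
ee_pos: [0.4585, 0.0553, 0.2012]
tcp_rot: [0.556, 1.569, -2.775]
contact_force: [-0.3, 0.2, -0.8]
width: 0.01
[0.4585 0.0553 0.2012] [-0.1309  0.0486] [np.float64(-100.84564203051333), np.float64(169.15430768252662)]
[ 0.1181 -0.2857 -0.1203]
[11.3181 -0.2939 -0.1336]
```

View pics/w1.png

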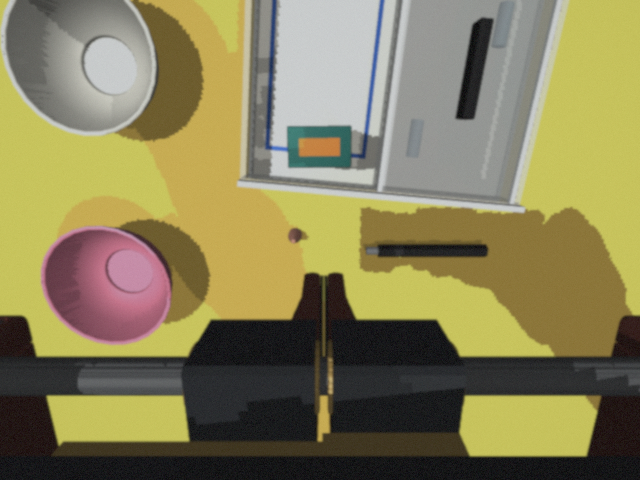

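View pics/side2.png

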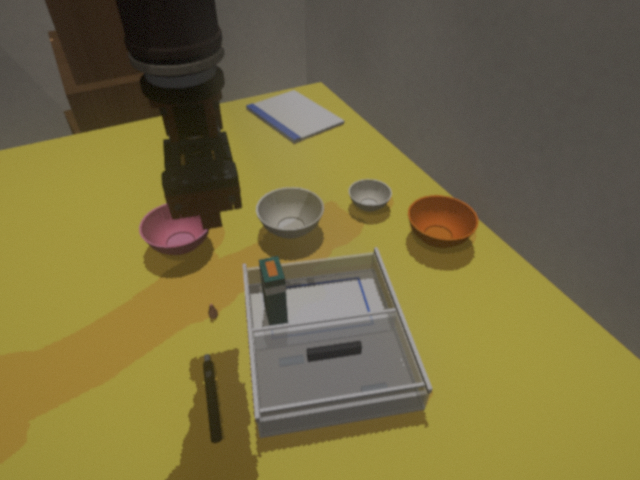

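The wrist view confirms that the tool is square to the carton: its top face runs (288..351, 126..167) and the orange patch is at (319,147). The fingertips are at (323,275), still short of the wall, and the tip at (294,235) lies off to the side.

Run:
```python
from h import *
W=manip.camera_params('wrist');K=W['camera_matrix'];T=W['tool_from_camera'];p,R=tool()
def wr(u,v,z):
    d=R@T[:3,:3]@np.linalg.solve(K,[u,v,1]);c=p+R@T[:3,3];return c+d*(z-c[2])/d[2]
for q in[(319.5,147),(288,126),(351,126),(351,167),(288,167)]: 
    w=wr(*q,.104);print(w,(R.T@(w-p))*100)
print('tip',wr(294,235,.013),'cornerbay(-x,+y) rail top',org(wr(239,184,.052)),'other',org(wr(524,209,.052)))
print('ridge',org(wr(482,70,.066)))
```

```text
[0.5231 0.0451 0.104 ] [ 9.7407 -0.3275 -6.5168]
[0.5407 0.0633 0.104 ] [ 9.7383 -2.4517 -7.8981]
[0.5325 0.0215 0.104 ] [ 9.7419  1.8065 -7.8959]
[0.5056 0.0262 0.104 ] [ 9.7432  1.8616 -5.1613]
[0.514  0.0693 0.104 ] [ 9.7395 -2.5255 -5.1639]
tip [0.4414 0.0878 0.013 ] cornerbay(-x,+y) rail top [-0.1047  0.1223] other [-0.1037 -0.1232]
ridge [-0.0008 -0.0586]
```

```bash
python3 -m crank '{"claw":[1,1,1,1,1,1,1,1],"delta_pos":[[4,-0.3,0],[8,-0.3,0],[11.2,-0.3,0],[11.2,-0.3,-1.5],[11.2,-0.3,-3],[11.2,-0.3,-3.8],[11.2,-0.3,-4.4],[11.2,-0.3,-5]],"roll":[0,0,0,0,0,0,0,0]}'
python3 - <<'E'
from h import *
p,R=tool();print(p,org(p));snap('side','side3.png');snap('wrist','w3.png')
E
```

```text
time: 2.95
ee_pos: [0.5091, 0.0492, 0.0901]
tcp_rot: [-3.014, 1.57, -0.063]
contact_force: [-0.1, -0.8, 0.1]
width: 0.003
[0.5091 0.0492 0.0901] [-0.0806  0.0569]
```

View pics/side3.png

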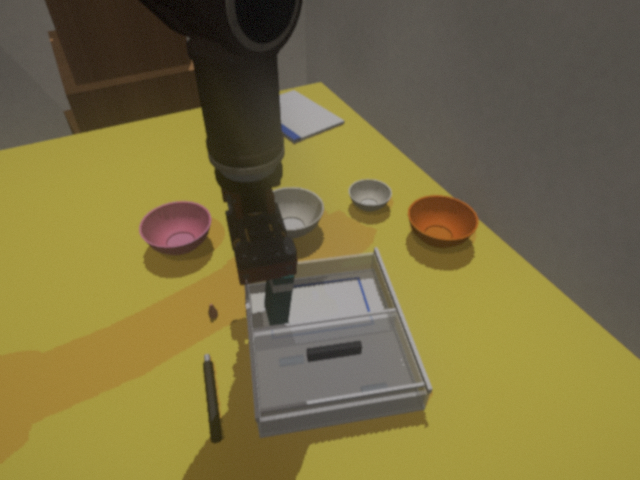

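View pics/w3.png

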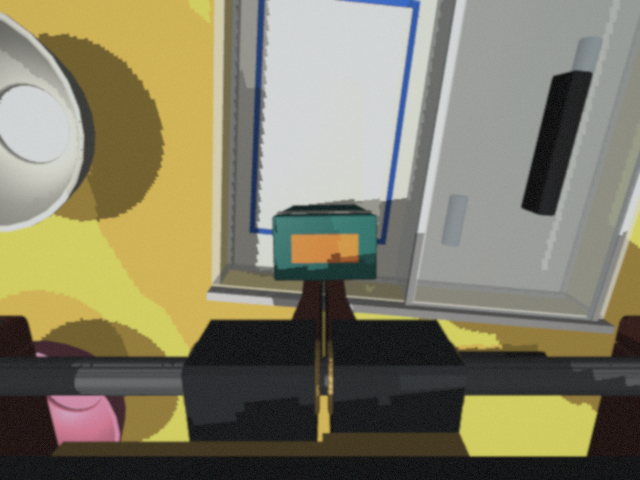

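The fingers are centred behind the carton's top (patch at (325,248), fingers at (323,285)). The carton is only starting to tilt, so I'll keep pushing slowly.

```bash
python3 -m crank '{"claw":[1,1,1,1,1,1,1,1],"delta_pos":[[0,0,-0.6],[0,0,-1.2],[0,0,-1.7],[0,0,-2.2],[0,0,-2.6],[0,0,-2.6],[0,0,-2.6],[0,0,-2.6]],"roll":[0,0,0,0,0,0,0,0]}'
python3 - <<'E'
from h import *
p,R=tool();print(p,org(p));snap('wrist','w4.png')
E
```

```text
time: 4.05
ee_pos: [0.534, 0.0445, 0.0896]
tcp_rot: [0.567, 1.571, -2.764]
contact_force: [0.1, 0.8, 0.2]
width: 0.0
[0.534  0.0445 0.0896] [-0.0553  0.0593]
```

View pics/w4.png

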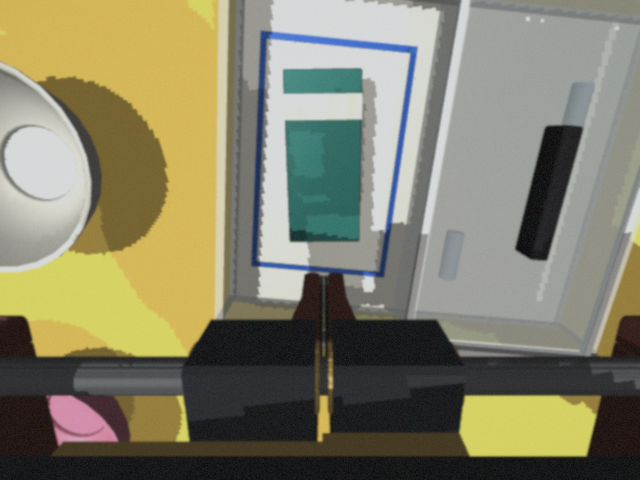

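The carton (285..362, 68..241) lies flat on its broad face, inside the blue outline on all sides. Next I measure it and the ridge, and work out the approach.

Run:
```python
from h import *
W=manip.camera_params('wrist');K=W['camera_matrix'];T=W['tool_from_camera'];p,R=tool()
def wr(u,v,z):
    d=R@T[:3,:3]@np.linalg.solve(K,[u,v,1]);c=p+R@T[:3,3];return c+d*(z-c[2])/d[2]
for q in[(284,69),(362,69),(360,241),(290,241)]: print('carton',org(wr(*q,.032)))
for q in[(263,33),(417,47),(383,276),(253,265)]: print('blue',org(wr(*q,.004)))
for q in[(547,126),(582,127),(552,259),(516,251)]: print('ridge',org(wr(*q,.066)))
for y in(-.095,): 
  for z in(.15,.058): t=wor(0,y,z);print(t,delta(t))
print('yaw',np.degrees(np.arctan2(R[1,2],R[0,2]))-180)
```

```text
carton [0.0506 0.0917]
carton [0.0546 0.049 ]
carton [-0.0435  0.0382]
carton [-0.0476  0.0816]
blue [0.0733 0.1088]
blue [0.0745 0.0148]
blue [-0.0762  0.0147]
blue [-0.0766  0.1086]
ridge [ 0.0324 -0.0404]
ridge [ 0.0335 -0.0574]
ridge [-0.0341 -0.0607]
ridge [-0.0315 -0.0405]
[ 0.5439 -0.1192  0.15  ] [-6.0319 15.8875 -4.0478]
[ 0.5439 -0.1192  0.058 ] [ 3.1681 15.8869 -4.0477]
yaw -10.86225074923513
```

```bash
python3 -m crank '{"claw":[1,1,1,1,1,1,1,1],"delta_pos":[[-6,0,0],[-6,5,-1.3],[-6,10.5,-2.7],[-6,15.9,-4],[-6,15.9,-4],[-1,15.9,-4],[3,15.9,-4],[3.3,15.9,-4]],"roll":[0,2,4,5.4,5.4,5.4,5.4,5.4]}'
python3 - <<'E'
from h import *
p,R=tool();print(p,org(p),np.degrees(np.arctan2(R[1,2],R[0,2]))-180,np.degrees(Y));snap('wrist','w5.png');snap('side','side5.png')
for y in(.0475,): 
  for z in(.056,): t=wor(0,y,z);print(t,delta(t))
E
```

```text
time: 5.1
ee_pos: [0.5414, -0.1179, 0.0543]
tcp_rot: [-0.002, 1.565, 2.857]
contact_force: [-1.1, 0.5, 0.0]
width: 0.002
[ 0.5414 -0.1179  0.0543] [-0.0027 -0.0945] -16.19147897694026 -16.272001381715377
[0.5838 0.0176 0.056 ] [  0.1167 -14.1822  -0.0521]
```

View pics/w5.png

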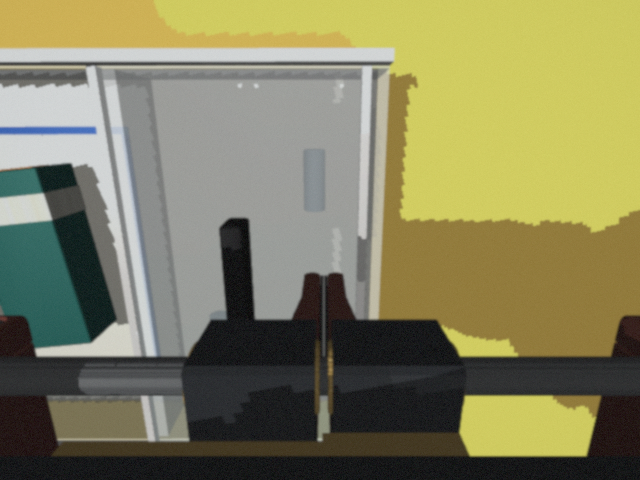

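View pics/side5.png

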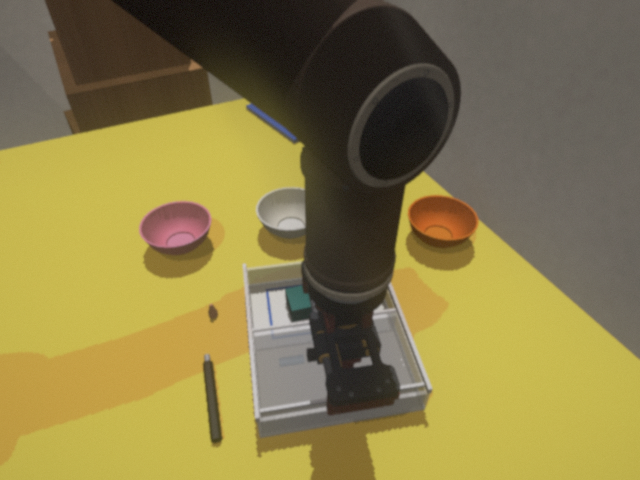

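The fingers are behind the ridge (ridge at (237,270), fingers at (323,285)), 6 mm above the door plate and square to it.

```bash
python3 -m crank '{"claw":[1,1,1,1,1,1,1,1],"delta_pos":[[-0.2,-2,0],[-0.2,-4,0],[-0.2,-6,0],[-0.2,-8,0],[-0.2,-10,0],[-0.2,-11.5,0],[-0.2,-12.5,0],[-0.2,-12.8,0]],"roll":[0,0,0,0,0,0,0,0]}'
python3 - <<'E'
from h import *
p,R=tool();print(p,org(p),manip.read_state()['contact_force']);snap('wrist','w6.png')
E
```

```text
time: 6.2
ee_pos: [0.5792, 0.0043, 0.0584]
tcp_rot: [0.126, 1.57, 2.985]
contact_force: [-1.3, -1.0, 0.9]
width: 0.0
[0.5792 0.0043 0.0584] [-0.0007  0.0334] [-1.271  -1.0056  0.9251]
```

View pics/w6.png

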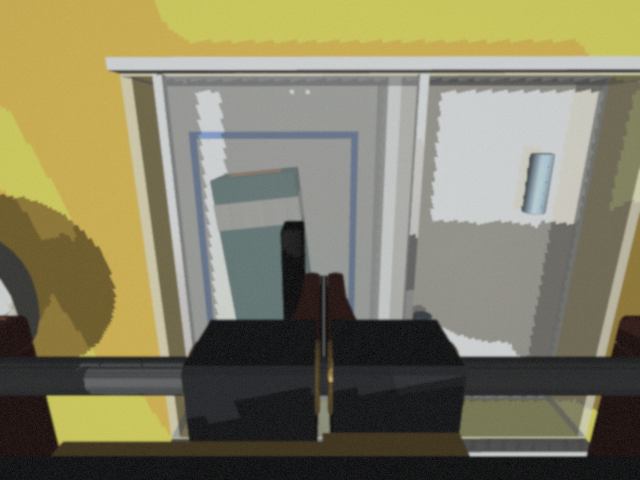

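```bash
python3 -m crank '{"claw":[1,1,1],"delta_pos":[[0,-0.5,0],[0,-0.9,0],[0,-1.2,0]],"roll":[0,0,0]}'; python3 -m crank '{"claw":[1,1],"delta_pos":[[0,-0.2,0],[0,-0.2,0]],"roll":[0,0]}'; python3 -m crank '{"claw":[1,1],"delta_pos":[[0,-0.2,0],[0,-0.2,0]],"roll":[0,0]}'
python3 - <<'E'
from h import *
p,R=tool();print(p,org(p),manip.read_state()['contact_force']);snap('wrist','w7.png')
E
```

```text
time: 6.62
ee_pos: [0.5826, 0.0151, 0.0585]
tcp_rot: [0.572, 1.57, -2.853]
contact_force: [-0.7, 0.2, -1.3]
width: 0.007
time: 6.88
ee_pos: [0.5834, 0.0174, 0.0587]
tcp_rot: [-2.171, 1.57, 0.687]
contact_force: [-0.0, 0.3, 0.7]
width: 0.004
time: 7.12
ee_pos: [0.5836, 0.0179, 0.0587]
tcp_rot: [1.472, 1.569, -1.954]
contact_force: [-1.5, -4.9, 2.9]
width: 0.005
[0.5836 0.0179 0.0587] [-0.0003  0.0477] [-1.5011 -4.9415  2.9045]
```

View pics/w7.png

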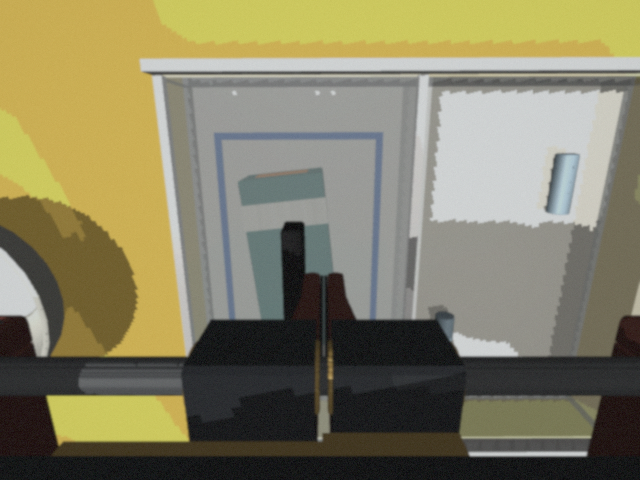

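The force rose to about 5 N while the fingers stalled, so this is the end stop. I'll give it one firmer nudge to confirm, then back off and lift.

```bash
python3 -m crank '{"claw":[1,1],"delta_pos":[[0,-0.3,0],[0,-0.3,0]],"roll":[0,0]}'; python3 -m crank '{"claw":[1,1,1,1,1,1,1,1],"delta_pos":[[0,1.0,0],[0,2.5,0],[-4,2.5,0],[-9,3,0],[-14,6,2],[-16,12,5],[-16,18,8],[-16,18,8]],"roll":[0,0,0,0,0,0,0,0]}'
python3 - <<'E'
from h import *
p,R=tool();print(p);snap('wrist','w8.png');a=snap('scene','scene8.png');b=snap('side','side8.png')
cv2.imwrite('pics/c8.png',cv2.resize(a[115:305,175:390,::-1],None,fx=3,fy=3,interpolation=cv2.INTER_CUBIC))
E
```

```text
time: 7.42
ee_pos: [0.5837, 0.018, 0.0587]
tcp_rot: [1.371, 1.566, -2.057]
contact_force: [-4.3, -11.0, 6.4]
width: 0.001
time: 8.43
ee_pos: [0.455, -0.132, 0.2191]
tcp_rot: [2.132, 1.569, -1.299]
contact_force: [0.8, -0.4, -0.2]
width: 0.003
[ 0.455  -0.132   0.2191]
```

View pics/w8.png

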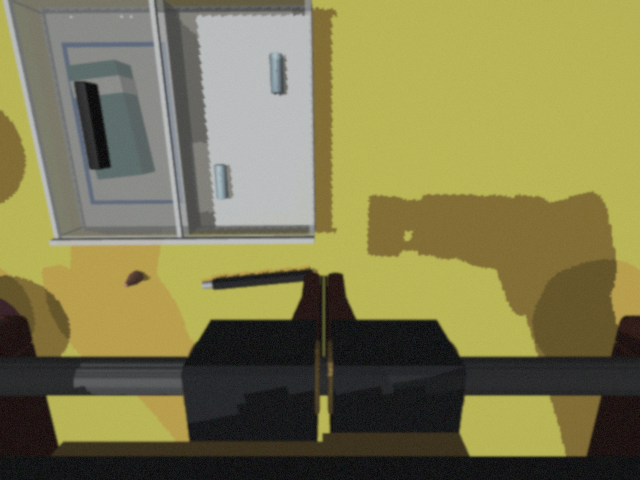

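View pics/scene8.png

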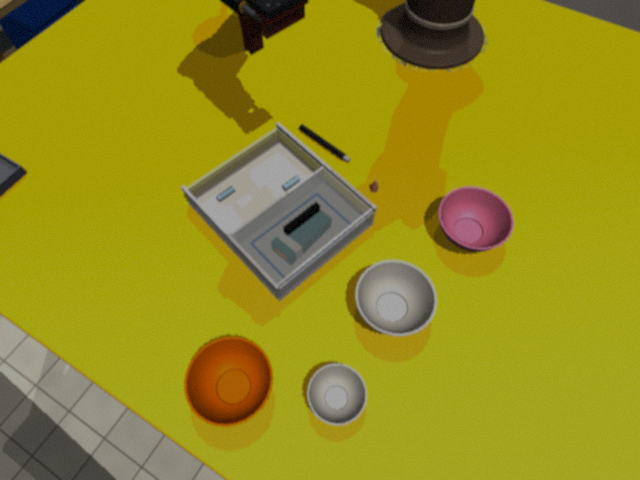

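View pics/side8.png

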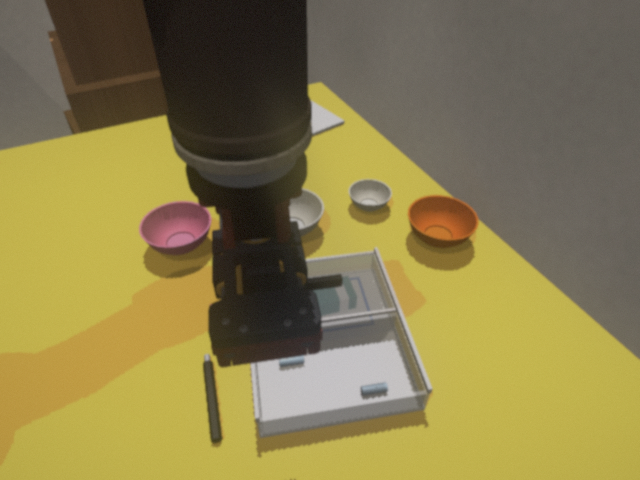

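The ridge is now over the bay, at (302,219) in the scene view, with the carton under the clear door. I'll check the ridge position numerically, and whether anything else moved.

Run:
```python
from h import *
a=cv2.imread('pics/scene1.png');b=cv2.imread('pics/scene8.png')
def dark(im,x0,y0,x1,y1):
    g=im[y0:y1,x0:x1].max(2);m=(g<50).astype(np.uint8)
    n,l,st,ce=cv2.connectedComponentsWithStats(m);i=1+st[1:,4].argmax();return st[i,4],ce[i]+[x0,y0]
for im,r in((a,(230,150,280,195)),(b,(275,200,325,240))):
    n,c=dark(im,*r);print(n,c,org(ray('scene',c,.061)))
for im in(a,b): print('barrel',dark(im,295,120,352,163))
d=cv2.absdiff(cv2.GaussianBlur(a,(5,5),0),cv2.GaussianBlur(b,(5,5),0)).max(2)
for k,r in{'bowl':(355,260,440,337),'tip':(368,178,381,193),'barrel':(298,123,352,162)}.items():
    q=d[r[1]:r[3],r[0]:r[2]];print(k,q.mean(),q.max())
```

```text
337 [255.4748 174.5964] [ 0.0038 -0.0513]
368 [301.2962 218.6223] [0.0038 0.0644]
barrel (np.int32(239), array([321.6025, 141.5732]))
barrel (np.int32(237), array([321.7004, 141.7342]))
bowl 1.2047364400305576 8
tip 14.512820512820513 23
barrel 17.489553656220323 36
```

```bash
python3 -c "
from bench import manip
print(manip.job_done())"
```

```text
the job is handed in; nothing more can be done
None
```

The carton is lying flat inside the blue outline, the door is shut over it, and I handed the job in at about 8.6 s of the 37 s allowed. No verdict came back.

- **Carton:** I pushed it near the top with the shut fingertips, and it fell onto a broad face. It measured x −48 to +55 mm and y +38 to +92 mm in organiser axes. The outline runs ±76 mm in x and 13 to 109 mm in y.
- **Door:** I pushed the ridge from behind until it stalled. The force rose from about 5 N to 11–13 N with no further movement, which I took as the end stop. In the scene view the ridge moved about 116 mm, from y −51 to +64 mm. That fits a full close from a start of about 6 mm, but the final reading is about 3 mm off the nominal +61 mm, which is within calibration and colour-mask error.
- **Bowl, barrel and tip:** The bowl's image was unchanged and the barrel's centre stayed within 0.2 px. The tip looks in the same place. The brightness differences around the tip and barrel look like the arm's moved shadow, not movement.
- **Hand:** It finished clear, about 22 cm up, with the wrist force near zero.

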